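# Send the sample beaker round the transfer track and cover it

### The arm

A 6-joint arm with a two-finger parallel gripper is mounted at the origin on a cart in front of the work surface, level with it; the furniture and walls round the work are solid. World frame = base frame: x ahead of the robot, y to its left, z up, the work surface at z = 0. Lengths are in m, angles in degrees, forces in N, time in s.
With the tool pointing down it reaches from about 0.375 to 0.75 m from the base axis. Payload 9 kg.
Tool frame: the origin (TCP) lies where the fingers leave the gripper's body, on its centre line; the fingertips stand 73 mm ahead of it and the grasp point (between the pads) lies 54 mm ahead of it (robot.tip_reach is the distance from the TCP to the fingertips, in m); z points along the fingers, y is the direction in which the jaws open and shut (so a half turn about z gives the same grasp; the last joint's range is limited). The gripper opens to 85 mm and grips with 20 to 120 N. Pads are 22 mm wide; open, the fingers measure 114 mm over their backs; the gripper's body (76 mm by 85 mm) begins 54 mm behind the grasp point. The pads swing forward as they close: fully open they stand 13 mm farther back than shut.
Start: joints at [64.647, 5.964, 5.575, 89.605, 0, 77.527], TCP at [0.134, 0.585, 0.304] pointing down, gripper open.
Joint ranges: [-171.21, 171.21], [-48.23, 106.86], [-62.78, 66.21], [-105.2, 120.99], [-86.42, 89.51], [-180, 180]. Speed limits (degrees/s): [127.2, 127.2, 147.25, 180, 180, 180].

### API

Orientations are given as [roll, pitch, yaw] about the fixed x, y, z axes, in that order (R = Rz(yaw) Ry(pitch) Rx(roll)).
In Python, from plant import robot gives the robot as it stands. Calls block until the motion is done:
- robot.move_pose(position, orientation): joint-space move of the TCP to a pose.
- robot.line_to(position, vel=0.15, rotation=None, guard=None): straight line of the TCP; rotation=None keeps the orientation; vel is the mean speed in m/s. With guard (N) it stops when the force on the tool has changed by that much, and returns True; else False.
- robot.goto_joints(angles): joint-space move.
- robot.set_gripper(opening): finger opening in m; the grip force is fixed at half the most; returns when the fingers have stopped.
- robot.pause(seconds).
- robot.ik(position, orientation): joint angles nearest the present ones, or None.
- robot.observe(): the state.
- robot.grab_frame(name): name is "side" or "top"; returns the picture (420x560x3 uint8, blue, green, red); there is no depth.
- robot.get_calibration(name): a dict with "vertical_fov" (degrees; the focal length in pixels is half the picture's height over the tangent of half this angle, whatever the lens; pixels are square), "cx", "cy" (the principal point, pixels), "rvec" (rotation vector, rad) and "tvec" (3), from world to camera coordinates, as OpenCV has them. Camera axes: x right, y down, z forward; pixel columns grow to the right and rows downward; lengths in m; the calibration is good to about 2 mm. A picture is of the moment at which its call begins. get_calibration takes no time and is no camera call.
A pose or a line that the arm cannot do raises robot.IKError and nothing moves.
- robot.job_done(): hands the job in, once; it reports no verdict.
The state is a dict: "time": time; "q": joint angles; "qvel": joint speeds; "joint_torque": joint torques, N m; "tool_pos": TCP position; "tcp_rot": TCP orientation; "ft_force": force on the tool from outside, world axes, zero at the start; "torque": the same for the moment, N m; "gripper_width": finger opening in m.
Only numpy, scipy, OpenCV 4.12 (cv2) and the standard library are available. Lean on these libraries where they do the work, as an engineer would, in place of code of your own. Each camera call takes 0.05 s, during which the arm holds its last target.

### The job

Clear the canister that was left standing in the channel of the curved guide track: stand it upright on the cork mat. Then slide the carrier with its beaker along the channel, round the corner, fully home against the stop at the far end, without lifting it. Then set the beaker that stands mouth-down on the mat, still mouth-down, rim on rim on the beaker in the carrier, let go, and leave the bottles and the timer where they are.

Things in the scene. Friction and masses are not known exactly. Their poses are not given: they have to be found in the camera images.
- track: Fixed transfer track, two slippery white rails screwed to the worktop (8 mm wide, 20 mm high); between them they form a channel 78 mm wide with a 90 degree corner. Origin: centre of the corner's arc, at worktop height; z up. The corner runs about it from track (0, +110) to (+110, 0) mm; rail faces at radii 71 and 149 mm. The entry leg runs along track +x, the exit leg along track -y.
- track_entry (a point): Middle of the open end of the entry leg, on the worktop, at track (-115, +110) mm. The entry leg's centre line runs from here along the track's +x to (0, +110) mm, where the corner begins.
- track_stop (a point): Middle of the stop bar's face on the worktop, at track (+110, -110) mm, the far end of the exit leg. The leg's centre line runs from (+110, 0) along the track's -y to here. Steel bar as high as the rails. With the carrier home its origin is at track (+110, -49), its post at (+110, -19), its seat at (+110, -79) mm.
- carrier: Loose grey carrier in the entry leg, about 0.4 kg: 122 x 62 x 18 mm, ends half circles of radius 31 mm. Origin: centre of its underside, at worktop height; x to its nose, the way it travels. 30 mm ahead is a round seat (rim 8 mm high, inner radius 28 mm) with the beaker in it; 30 mm behind, the push post. In the corner the end-circle centres (post, seat) can ride at radius 107 to 117 mm.
- carrier_post (a point): Steel push post on the carrier, upright, round, 16 mm in diameter, rising 70 mm from the carrier's top (top 88 mm above the worktop). This point is on its axis, 63 mm above the carrier's underside and the worktop.
- beaker_centre (a point): Loose white porcelain beaker standing mouth-up in the carrier's seat (18 mm above the worktop), 54 mm in diameter, 60 mm high, wall 4.5 mm, 0.09 kg; its rim is 78 mm above the worktop. Point: on its axis, half-way up; z toward its mouth.
- cover_centre (a point): Second, equal porcelain beaker (54 mm in diameter, 60 mm high), loose, standing mouth-down on the cork mat. Point: on its axis, half-way up; its own z points to its mouth, so downward. When stacked this point is 60 mm above beaker_centre, 108 mm above the worktop. It stays on only if centred within about 4 mm.
- canister_centre (a point): Loose upright canister with clear cover and black foot, round, 41 mm in diameter, 67 mm high, about 0.11 kg, standing in the channel in or near the exit leg. Point: on its axis, half-way up.
- mat: Fixed cork mat, 190 x 100 x 4 mm. Origin: centre of its underside at worktop height; x along its length. The mouth-down beaker starts about 45 mm from the centre on the +x half; the -x half is free.
- amber_bottle: Bystander: amber bottle, 45 mm in diameter, 90 mm high, inside the track's bend or at the robot's side of the track (the timer has the other place). Origin at the centre of its underside.
- ethanol: Bystander: white plastic bottle with red cap, 67 mm in diameter, 184 mm high, fixed, in front of the centrifuge. Origin at the centre of its underside.
- wash_bottle: Bystander: white wash bottle with bent spout, 65 x 95 mm, 199 mm high, fixed, at the right-hand end of the worktop. Origin at the centre of its underside.
- timer: Bystander: white timer lying flat, 62 x 68 x 18 mm, inside the track's bend or at the robot's side of it. Origin at the centre of its underside.

How it is judged:
By the outcome, as a careful person would: the job done as asked, in the order asked, and still so for the second after the job is handed in, with the robot touching nothing.
It also fails if it takes over 72 s, if anything falls off the work surface, if the arm or the gripper's body presses on something with over 40 N, if the wrist force passes 120 N, or if a joint passes its speed limit or range.

## Working session

There is one attempt and no reset: what is moved stays moved. The work goes in short steps, each a Python script; the robot and the scene stay as the last script left them, time stands still between calls to the robot, and variables do not carry over. Pictures are saved under pics/ and viewed, and the job is handed in when it is done.

```bash
ls; mkdir -p pics
python3 - <<'E'
from plant import robot
import cv2
for n in("side","top"):
    cv2.imwrite(f"pics/{n}0.png",robot.grab_frame(n)); print(n,robot.get_calibration(n))
s=robot.observe();print(s["time"],s["tool_pos"],s["tcp_rot"],s["gripper_width"])
E
```

```text
pics
side {'vertical_fov': 44.46970853142629, 'cx': 279.56224809443574, 'cy': 208.74822634304465, 'rvec': array([ 0.45395601, -2.68250423,  1.30840973]), 'tvec': array([0.57271788, 0.1107287 , 1.12973917])}
top {'vertical_fov': 55.98184574999343, 'cx': 282.5760440252573, 'cy': 210.30036636127778, 'rvec': array([ 2.14657285, -2.14891379,  0.15023197]), 'tvec': array([0.14162512, 0.55731011, 0.95062343])}
0.1 [0.13364311 0.58470901 0.30321052] [-1.79933366e+02 -1.46676860e-02  1.67120856e+02] 0.0856833661784768
```

View pics/side0.png

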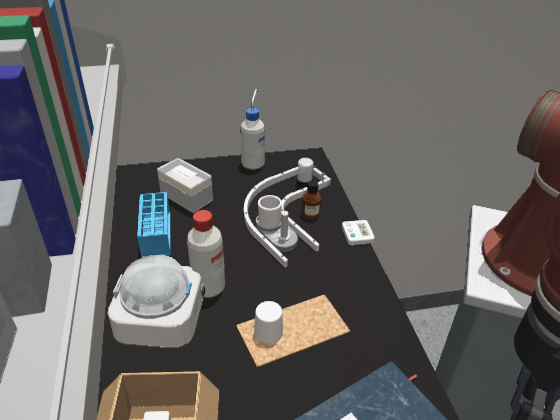

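View pics/top0.png

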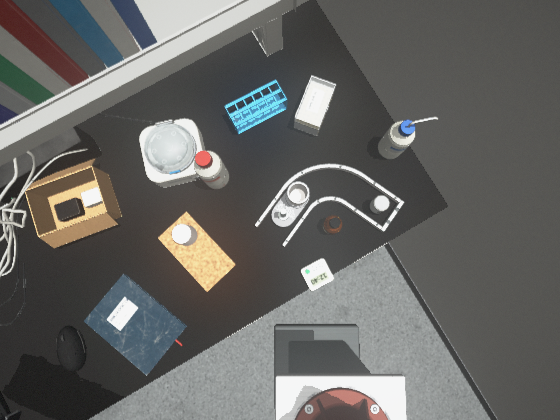

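```bash
cat > h.py <<'E'
import numpy as np, cv2
from plant import robot
def cam(n):
    c=robot.get_calibration(n); f=210/np.tan(np.radians(c["vertical_fov"]/2))
    K=np.array([[f,0,c["cx"]],[0,f,c["cy"]],[0,0,1.]])
    R=cv2.Rodrigues(np.array(c["rvec"]))[0]; return K,R,np.array(c["tvec"])
def ray(n,uv):
    K,R,t=cam(n); uv=np.atleast_2d(np.array(uv,float))
    d=(R.T@np.linalg.inv(K)@np.c_[uv,np.ones(len(uv))].T).T
    return -R.T@t, d/np.linalg.norm(d,axis=1)[:,None]
def onz(n,uv,z):
    o,d=ray(n,uv); return o+d*((z-o[2])/d[:,2])[:,None]
def proj(n,P):
    K,R,t=cam(n); p=(K@(R@np.atleast_2d(P).T+t[:,None])).T; return p[:,:2]/p[:,2:]
def tri(a,b):
    """a,b: uv in side, top"""
    o1,d1=ray("side",a);o2,d2=ray("top",b);d1=d1[0];d2=d2[0]
    s=np.linalg.lstsq(np.c_[d1,-d2],o2-o1,rcond=None)[0]
    p,q=o1+s[0]*d1,o2+s[1]*d2; return (p+q)/2,np.linalg.norm(p-q)
def crop(img,x0,y0,x1,y1,k,name):
    cv2.imwrite(name,cv2.resize(img[y0:y1,x0:x1],None,fx=k,fy=k,interpolation=cv2.INTER_CUBIC))
E
python3 - <<'E'
from h import *
t=cv2.imread("pics/top0.png");s=cv2.imread("pics/side0.png")
crop(t,240,150,440,300,4,"pics/t1.png");crop(s,220,140,380,260,5,"pics/s1.png")
crop(t,150,200,250,300,6,"pics/t2.png");crop(s,230,280,360,370,6,"pics/s2.png")
for n in("top","side"): print(ray(n,[280,210]))
E
```

```text
(array([0.41839231, 0.13984185, 1.01967115]), array([[ 0.14122481,  0.00770641, -0.98994756]]))
(array([0.29667526, 0.96463353, 0.7733325 ]), array([[ 0.23726002, -0.74777554, -0.62011243]]))
```

View pics/t1.png

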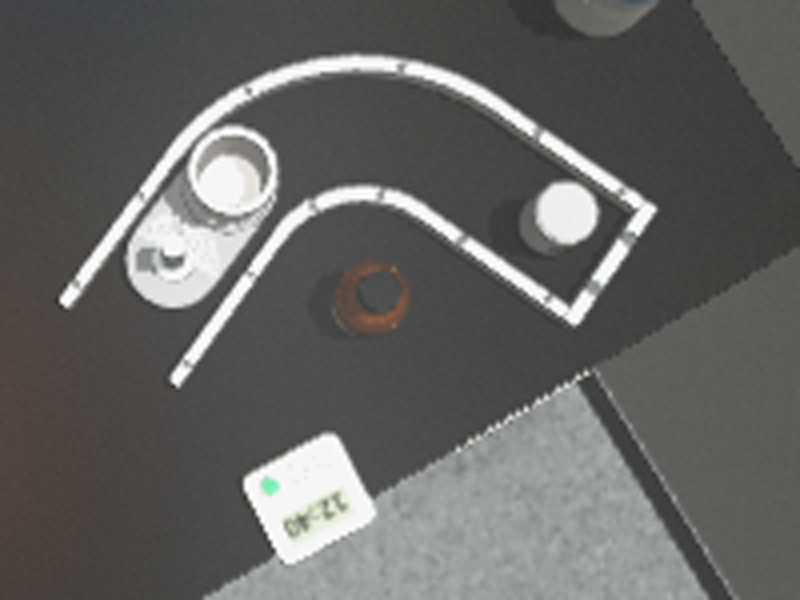

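View pics/s1.png

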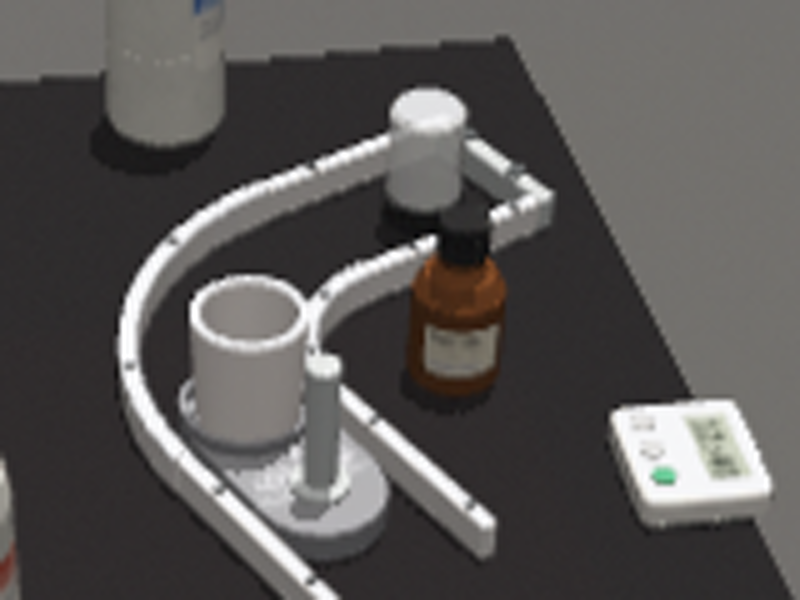

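View pics/t2.png

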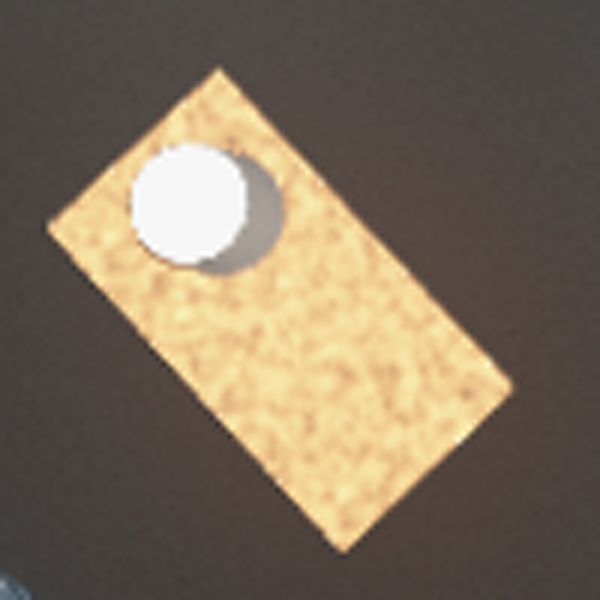

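View pics/s2.png

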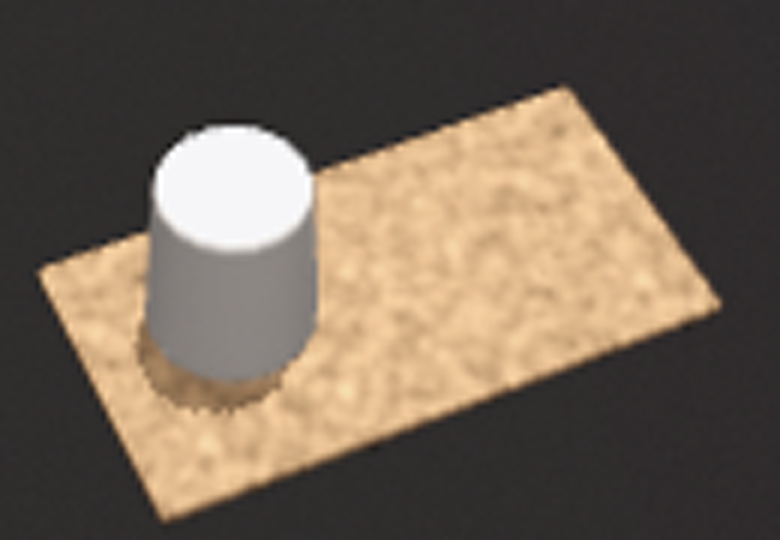

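```bash
cat > meas.py <<'E'
from h import *
from scipy.optimize import least_squares
t=cv2.imread("pics/top0.png");s=cv2.imread("pics/side0.png")
u=lambda x,y,x0,y0,k:[(x+.5)/k-.5+x0,(y+.5)/k-.5+y0]
T=lambda x,y:u(x,y,240,150,4)
e_o,e_i,x_o,x_i=[onz("top",T(*p),.02)[0][:2] for p in((67,299),(178,380),(650,208),(575,318))]
print(e_o,e_i,x_o,x_i)
# initial track frame: exits: x dir= from inner exit to outer exit ; 
xd=(x_o-x_i)/np.linalg.norm(x_o-x_i); yaw=np.arctan2(xd[1],xd[0])
yd=np.array([-xd[1],xd[0]])
o=(e_o+e_i)/2-(-.115*xd+.11*yd)
o2=(x_o+x_i)/2-(.11*xd-.114*yd)
print("init",np.degrees(yaw),o,o2)
m=(t.min(2)>185); 
vv,uu=np.nonzero(m[150:300,240:440]); P=onz("top",np.c_[uu+240,vv+150],.02)[:,:2]
def loc(p,P):
    c,sn=np.cos(p[2]),np.sin(p[2]); d=P-p[:2]; return np.c_[c*d[:,0]+sn*d[:,1],-sn*d[:,0]+c*d[:,1]]
def res(p,P):
    q=loc(p,P); X,Y=q.T
    r=np.where(X<0,Y,np.where(Y<0,X,np.hypot(X,Y)))
    ro=r-.153; ri=r-.067
    return np.where(np.abs(ro)<np.abs(ri),ro,ri)
p=np.r_[(o+o2)/2,yaw]
for th in(.012,.008,.007,.007):
    q=loc(p,P); k=(np.abs(res(p,P))<th)&(q[:,0]>-.12)&(q[:,1]>-.108)&~((np.abs(q[:,0]-.11)<.035))
    so=least_squares(res,p,args=(P[k],),loss="soft_l1",f_scale=.002);p=so.x
print("track",p[:2],np.degrees(p[2]),k.sum(),np.sqrt(np.mean(res(p,P[k])**2)))
np.save("track.npy",p)
print("ends local",loc(p,np.array([e_o,e_i,x_o,x_i]))*1e3)
# rail ends in side view
def blob(img,box,lo):
    x0,y0,x1,y1=box; mm=(img[y0:y1,x0:x1].min(2)>lo).astype(np.uint8)
    n,l,st,c=cv2.connectedComponentsWithStats(mm); i=1+np.argmax(st[1:,4]); return c[i]+[x0,y0],st[i]
can,st=blob(t,(372,194,391,212),200);print("can",can,st,onz("top",can,.067),loc(p,onz("top",can,.067)[:,:2])*1e3)
cov,st=blob(t,(168,220,196,248),225);print("cov",cov,st,onz("top",cov,.064))
cs,st=blob(s,(250,298,290,325),225);print("cov side",cs,st,onz("side",cs,.064),tri(cs,cov))
S=lambda x,y:u(x,y,220,140,5)
print("can side",onz("side",S(429,110),.067),tri(S(429,110),can))
print("post top",onz("top",T(172,259),.088),"side",onz("side",S(322,366),.088),tri(S(322,366),T(172,259)))
print("beak",onz("top",T(233,169),.078),"side",onz("side",S(248,314),.078),tri(S(248,314),T(233,169)))
print("rail ends side e_i",onz("side",S(487,521),.02),"corner xi",onz("side",S(546,198),.02))
M=lambda x,y:u(x,y,150,200,6)
mc=np.array([onz("top",M(*c),.004)[0][:2] for c in((219,69),(513,386),(343,552),(48,227))])
print("mat",mc.mean(0),np.linalg.norm(mc-np.roll(mc,-1,0),axis=1)); d=mc[0]+mc[3]-mc[1]-mc[2];print(np.degrees(np.arctan2(d[1],d[0])))
N=lambda x,y:u(x,y,230,280,6)
ms=np.array([onz("side",N(*c),.004)[0][:2] for c in((165,521),(39,270),(567,88),(721,304))]);print("mat side",ms.mean(0),ms,mc)
for nm,pt in(("post",onz("top",T(172,259),.088)),("beak",onz("top",T(233,169),.078))): print(nm,loc(p,pt[:,:2])*1e3)
print("amber",onz("top",T(380,293),.09),loc(p,onz("top",T(380,293),.09)[:,:2])*1e3)
E
python3 meas.py
```

```text
[0.52415182 0.20770263] [0.47270104 0.13721788] [ 0.58231049 -0.16531632] [ 0.51167282 -0.11468448]
init -35.63228807458777 [0.52781136 0.01605845] [0.52400092 0.0167396 ]
track [0.52498539 0.01873876] -35.884817132474225 779 0.002364831368381917
ends local [[-111.43798316  152.60935696]
 [-111.80807332   65.34455041]
 [ 154.32992518 -115.51932328]
 [  67.42125214 -115.90237256]]
can [381.36746988 202.6626506 ] [  3   2  14  15 166] [[ 0.57209903 -0.10020489  0.067     ]] [[107.89106554 -68.75176969]]
cov [180.92517007 233.41836735] [  4   4  19  20 294] [[0.4976777  0.38741927 0.064     ]]
cov side [268.41935484 310.73200993] [  6   3  26  20 403] [[0.49520469 0.390775   0.064     ]] (array([0.49706703, 0.38810421, 0.06061298]), np.float64(0.0018086985442999088))
can side [[ 0.56946914 -0.09579197  0.067     ]] (array([ 0.57179269, -0.10125493,  0.06335779]), np.float64(0.0017949175581191954))
post top [[0.54078621 0.14085265 0.088     ]] side [[0.54778385 0.14440883 0.088     ]] (array([0.54478955, 0.14157064, 0.08574647]), np.float64(0.007489218985406991))
beak [[0.59704246 0.10385513 0.078     ]] side [[0.59394651 0.10861157 0.078     ]] (array([0.59679012, 0.10350481, 0.07387205]), np.float64(0.0020734803497705545))
rail ends side e_i [[0.47086961 0.14131238 0.02      ]] corner xi [[ 0.5078189  -0.10787693  0.02      ]]
mat [0.45834352 0.36226925] [0.18778131 0.09865891 0.18880594 0.09857275]
43.5516760786393
mat side [0.45520724 0.36527482] [[0.48859425 0.46678073]
 [0.5579238  0.39431858]
 [0.42125617 0.26452254]
 [0.35305476 0.33547741]] [[0.56073481 0.39160733]
 [0.42466557 0.26219719]
 [0.35555505 0.33260541]
 [0.49241865 0.46266709]]
post [[-58.77622023 108.1980806 ]]
beak [[  8.48880593 111.19783475]]
amber [[0.52010145 0.01786797 0.09      ]] [[-3.44653338 -3.56827759]]
```

```bash
cat > geo.py <<'E'
from h import *
p=np.load("track.npy")
def w(x,y):
    c,s=np.cos(p[2]),np.sin(p[2]); return np.array([p[0]+c*x-s*y,p[1]+s*x+c*y])
MAT=np.array([.4583,.3623]);MY=43.5
MC=MAT-.05*np.array([np.cos(np.radians(MY)),np.sin(np.radians(MY))])
E
python3 - <<'E'
from geo import *
print("wash base",onz("top",[388,155],0),"cap",onz("top",[407,127],.19),"eth base",onz("top",[217,184],0),"cap",onz("top",[203,159],.184))
print("post home",w(.11,-.019),"seat home",w(.11,-.079),MC)
def t(n,x,y,z):
    for yaw in range(-180,180,30):
        q=robot.ik([x,y,z],[180,0,yaw]); print(n,yaw,None if q is None else np.round(q,0))
t("can",.572,-.100,.102);t("mat",*MC,.11)
E
```

```text
wash base [[ 0.71121144 -0.1393467   0.        ]] cap [[ 0.7196431  -0.13125573  0.19      ]] eth base [[0.63318068 0.31359569 0.        ]] cap [[0.64995533 0.31396472 0.184     ]]
post home [ 0.60297007 -0.06113233] seat home [ 0.5678006  -0.10974415] [0.42203128 0.32788227]
can -180 [-23.   6. -15.  68.   0. -23.]
can -150 [-23.   6. -15.  68.   0. -53.]
can -120 [-23.   6. -15.  68.   0. -83.]
can -90 [ -23.    6.  -15.   68.    0. -113.]
can -60 [ -23.    6.  -15.   68.    0. -143.]
can -30 [ -23.    6.  -15.   68.    0. -173.]
can 0 [-23.   6. -15.  68.   0. 157.]
can 30 [-23.   6. -15.  68.   0. 127.]
can 60 [-23.   6. -15.  68.   0.  97.]
can 90 [-23.   6. -15.  68.   0.  67.]
can 120 [-23.   6. -15.  68.   0.  37.]
can 150 [-23.   6. -15.  68.   0.   7.]
mat -180 [ 24.  -2. -23.  69.   0.  24.]
mat -150 [ 24.  -2. -23.  69.   0.  -6.]
mat -120 [ 24.  -2. -23.  69.   0. -36.]
mat -90 [ 24.  -2. -23.  69.   0. -66.]
mat -60 [ 24.  -2. -23.  69.   0. -96.]
mat -30 [  24.   -2.  -23.   69.    0. -126.]
mat 0 [  24.   -2.  -23.   69.    0. -156.]
mat 30 [ 24.  -2. -23.  69.   0. 174.]
mat 60 [ 24.  -2. -23.  69.   0. 144.]
mat 90 [ 24.  -2. -23.  69.   0. 114.]
mat 120 [ 24.  -2. -23.  69.   0.  84.]
mat 150 [ 24.  -2. -23.  69.   0.  54.]
```

```bash
cat > s1.py <<'E'
from geo import *
c=[.572,-.1005]
robot.move_pose([*c,.25],[180,0,144.1])
robot.line_to([*c,.101],vel=.15)
print(robot.observe()["ft_force"])
robot.set_gripper(0.03)
s=robot.observe();print(s["time"],s["gripper_width"],s["ft_force"],s["tool_pos"])
cv2.imwrite("pics/side1.png",robot.grab_frame("side"))
robot.line_to([*c,.25],vel=.15)
s=robot.observe();print(s["time"],s["gripper_width"],s["ft_force"],s["tool_pos"])
cv2.imwrite("pics/side2.png",robot.grab_frame("side"))
E
python3 s1.py; python3 -c "
import cv2,numpy as np
a=[cv2.imread(f'pics/side{i}.png') for i in(1,2)]
cv2.imwrite('pics/s12.png',np.hstack([cv2.resize(x[60:260,200:400],None,fx=2,fy=2,interpolation=2) for x in a]))"
```

```text
[0.16389659 0.02920105 0.16144397]
4.6167 0.03677494156098836 [-0.13288532 -1.34101369  5.57939402] [ 0.57241237 -0.10069412  0.10169161]
5.8083 0.03658842689904862 [ 0.1962632  -0.58780424 -2.53748284] [ 0.57157159 -0.10031726  0.24872621]
```

View pics/s12.png

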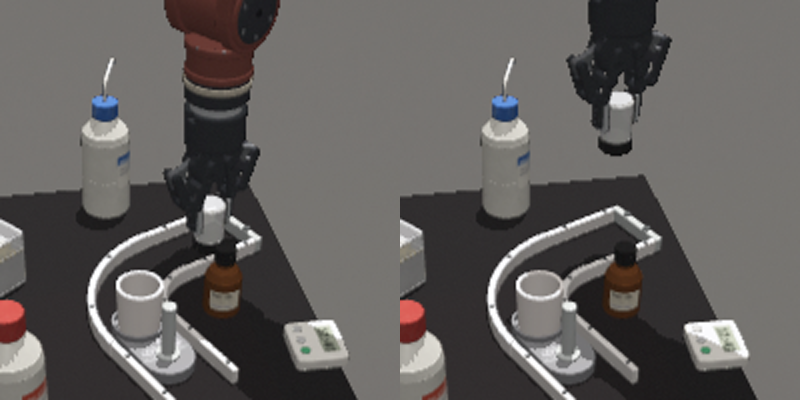

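```bash
cat > s2.py <<'E'
from geo import *
R=[180,0,-136.5]
robot.move_pose([*MC,.25],R)
robot.line_to([*MC,.125],vel=.15)
g=robot.line_to([*MC,.104],vel=.03,guard=5)
s=robot.observe();print(g,s["time"],s["ft_force"],s["tool_pos"])
robot.set_gripper(0.085)
print(robot.observe()["tool_pos"])
robot.line_to([*MC,.25],vel=.2)
# park toward carrier
robot.move_pose([.45,0.0,.27],[180,0,144])
cv2.imwrite("pics/top3.png",robot.grab_frame("top"));cv2.imwrite("pics/side3.png",robot.grab_frame("side"))
print(robot.observe()["time"])
E
python3 s2.py
```

```text
True 9.125 [-0.38787567 -0.1237016   4.41207324] [0.42178198 0.32775969 0.10567908]
[0.42124717 0.32753134 0.10498799]
11.8833
```

View pics/top3.png

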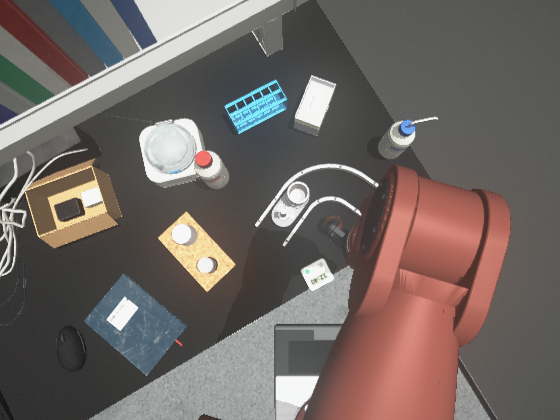

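View pics/side3.png

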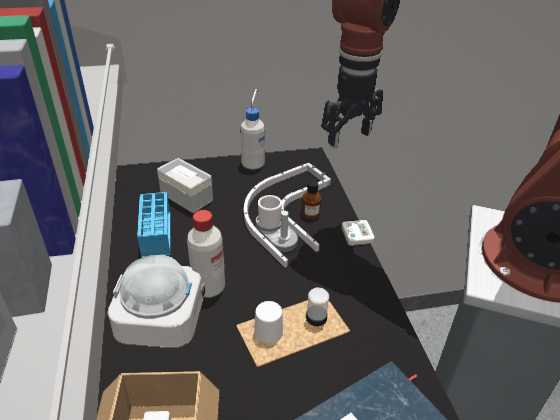

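Run:
```python
from geo import *
t=cv2.imread("pics/top3.png");s=cv2.imread("pics/side3.png")
def cent(img,x0,y0,x1,y1,lo):
    m=(img[y0:y1,x0:x1].min(2)>lo).astype(np.uint8); n,l,st,c=cv2.connectedComponentsWithStats(m); i=1+np.argmax(st[1:,4]);print(st[i]);return c[i]+[x0,y0]
c=cent(t,195,252,220,275,200); P=onz("top",c,.071)[0];print(c,P)
d=P[:2]-[.4215,.3276]; a=np.radians(133.5);print("jaw err",d@[np.cos(a),np.sin(a)],"along",d@[np.cos(a-np.pi/2),np.sin(a-np.pi/2)])
crop(t,190,215,240,275,8,"pics/t3.png");crop(t,250,170,330,240,8,"pics/t4.png");crop(s,240,180,320,250,8,"pics/s4.png")
```

```text
[  2   5  16  16 196]
[204.80102041 264.6122449 ] [0.42268402 0.32616349 0.071     ]
jaw err -0.0018570326411082411 along -0.00012997688206519605
```

View pics/t4.png

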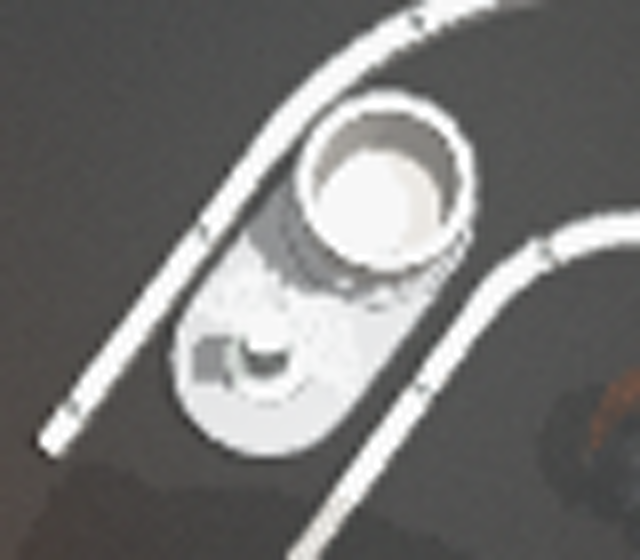

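View pics/s4.png

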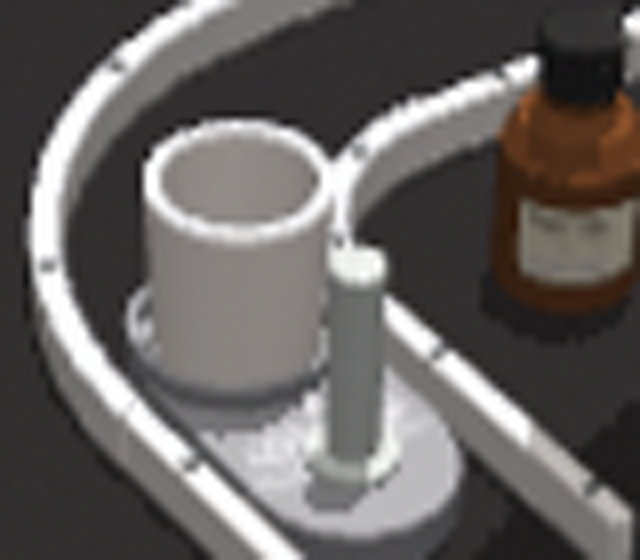

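```bash
cat >> geo.py <<'E'
SH=np.array([-.0013,.0014]); p[:2]+=SH
def loc(P):
    c,s=np.cos(p[2]),np.sin(p[2]); d=np.asarray(P)[:2]-p[:2]; return np.array([c*d[0]+s*d[1],-s*d[0]+c*d[1]])
E
python3 - <<'E'
from geo import *
T=lambda x,y:[(x+.5)/8-.5+250,(y+.5)/8-.5+170]
S=lambda x,y:[(x+.5)/8-.5+240,(y+.5)/8-.5+180]
A=onz("top",T(263,333),.088)[0][:2]+SH;B=onz("side",S(358,265),.088)[0][:2]-[-1.3e-3,2.8e-3]
b=onz("top",T(385,182),.078)[0][:2]+SH
b2=onz("side",S(240,182),.078)[0][:2]-[-1.3e-3,2.8e-3]
for q in(A,B,b,b2):print(q,loc(q)*1e3)
print(np.linalg.norm(A-b),np.linalg.norm(B-b2))
E
```

```text
[0.54714065 0.14269132] [-52.83174405 113.04019686]
[0.54857657 0.14101283] [-50.68450379 112.52196109]
[0.59466534 0.10571631] [  7.34580536 110.94011504]
[0.59459699 0.10523213] [  7.57423061 110.50777268]
0.06021418268127589 0.05829354243014582
```

```bash
cat > s3.py <<'E'
from geo import *
Y=np.degrees(p[2])-90
c=w(-.0520,.1125)
robot.set_gripper(.025); print("w",robot.observe()["gripper_width"])
robot.move_pose([*c,.20],[180,0,Y])
g=robot.line_to([*c,.125],vel=.08,guard=8)
s=robot.observe();print(g,s["time"],s["gripper_width"],s["tool_pos"],s["ft_force"])
cv2.imwrite("pics/side5.png",robot.grab_frame("side"))
E
python3 s3.py; python3 -c "
import cv2
a=cv2.imread('pics/side5.png');cv2.imwrite('pics/s5.png',cv2.resize(a[120:270,200:380],None,fx=4,fy=4,interpolation=2))"
```

```text
w 0.024965056212068074
False 14.7167 0.025011204851507398 [0.54791167 0.14177104 0.1256694 ] [-0.1848924  -0.06647876 -0.13520737]
```

View pics/s5.png

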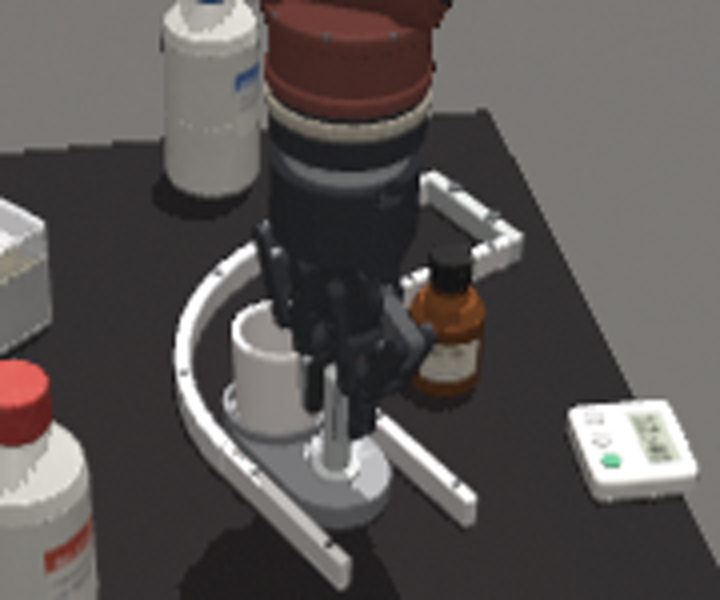

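```bash
cat > s4.py <<'E'
from geo import *
Y=np.degrees(p[2])-90; R=.112
robot.set_gripper(.0185); s=robot.observe(); print("w",s["gripper_width"],s["ft_force"],s["time"])
pts=[(-.03,.111,0),(0,.112,6)]
for th in range(18,91,18):
    a=np.radians(th); pts.append((R*np.sin(a),R*np.cos(a),min(90,th+6)))
pts.append((.111,-.005,90))
hit=False
for x,y,a in pts:
    hit=robot.line_to([*w(x,y),.1255],vel=.06,rotation=[180,0,Y-a],guard=35)
    s=robot.observe();print(hit,round(s["time"],2),np.round(loc(s["tool_pos"])*1e3,1),np.round(s["ft_force"],1))
    if hit:break
cv2.imwrite("pics/side6.png",robot.grab_frame("side"))
cv2.imwrite("pics/top6.png",robot.grab_frame("top"))
E
python3 s4.py; python3 -c "
import cv2
a=cv2.imread('pics/side6.png');cv2.imwrite('pics/s6.png',cv2.resize(a[120:270,200:380],None,fx=4,fy=4,interpolation=2))"
```

```text
w 0.018661365684394693 [-0.39715199  0.05736763 -0.17906582] 15.0083
False 15.53 [-29.7 110.9] [ 0.1 -0.  -0. ]
False 16.18 [ -0.2 112.1] [-1.1  0.1 -1.5]
False 16.91 [ 34.4 106.6] [-2.1  2.  -0.7]
False 17.64 [65.9 90.7] [-0.9  2.3 -1.3]
False 18.38 [90.7 65.9] [ 0.3  1.5 -0.2]
False 19.11 [106.7  34.7] [ 2.2  1.7 -0.6]
False 19.84 [ 1.119e+02 -1.000e-01] [0.4 0.4 0.1]
False 20.09 [110.9  -5.2] [0.8 0.3 0.5]
```

View pics/s6.png

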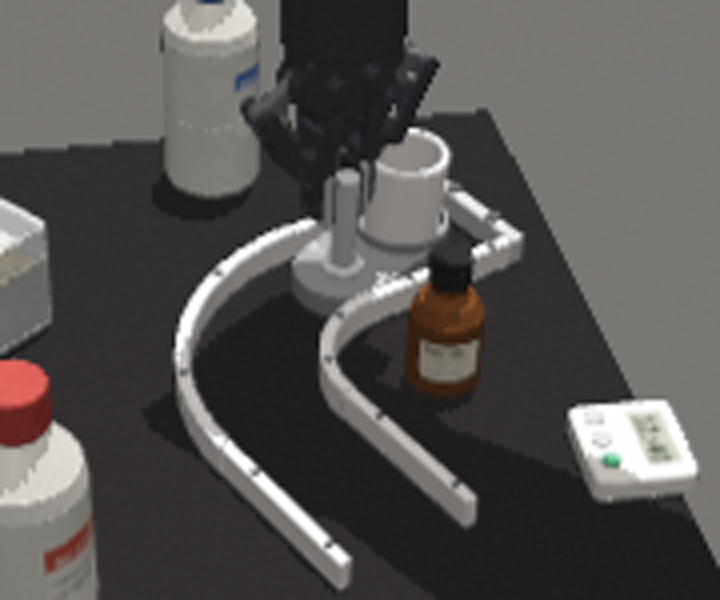

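```bash
cat > s5.py <<'E'
from geo import *
Y=np.degrees(p[2])-180
hit=robot.line_to([*w(.110,-.032),.1255],vel=.03,rotation=[180,0,Y],guard=14)
s=robot.observe();print(hit,round(s["time"],2),np.round(loc(s["tool_pos"])*1e3,1),np.round(s["ft_force"],1))
robot.pause(.2)
s=robot.observe();l=loc(s["tool_pos"]);print(l,s["ft_force"])
robot.line_to([*w(l[0],l[1]+.0012),.1255],vel=.02)
robot.set_gripper(.025)
s=robot.observe();print(s["ft_force"],loc(s["tool_pos"]))
l=loc(s["tool_pos"])
robot.line_to([*w(*l),.25],vel=.12)
robot.move_pose([.4973-.0013,.3878+.0014-.0,.25],[180,0,-136.5])
robot.set_gripper(.085)
cv2.imwrite("pics/side7.png",robot.grab_frame("side"));cv2.imwrite("pics/top7.png",robot.grab_frame("top"))
print(robot.observe()["time"])
t=cv2.imread("pics/top7.png");sd=cv2.imread("pics/side7.png")
crop(t,330,150,430,240,7,"pics/t7.png");crop(sd,250,130,350,230,6,"pics/s7.png")
E
python3 s5.py
```

```text
True 20.84 [110.3 -23.3] [ 3.5  4.  -0. ]
[ 0.11027056 -0.02301024] [4.55491901 2.96946324 1.9447037 ]
[-0.38057707  0.47977366  0.3325635 ] [ 0.11015029 -0.02205573]
25.1333
```

View pics/t7.png

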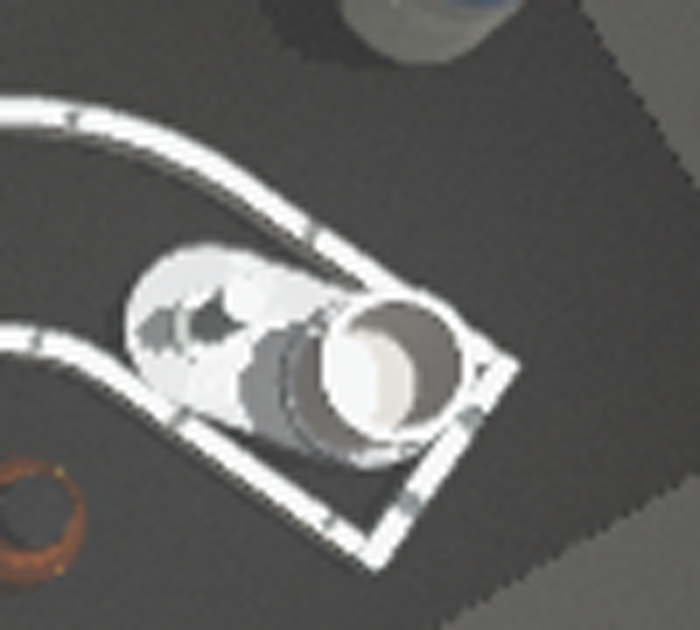

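View pics/s7.png

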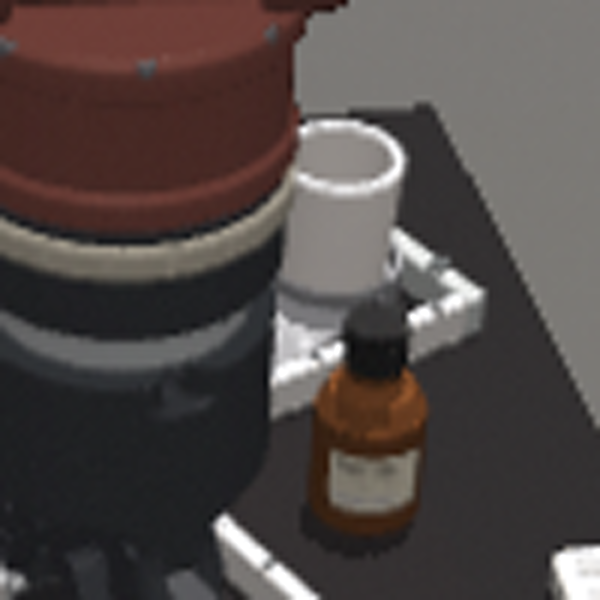

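View pics/top7.png

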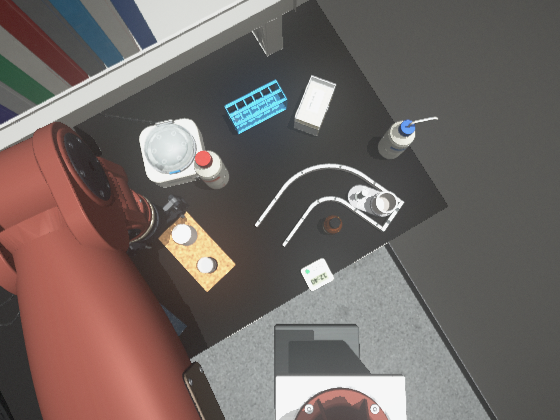

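Run:
```python
from geo import *
t=cv2.imread("pics/top7.png")
T=lambda x,y:[(x+.5)/7-.5+330,(y+.5)/7-.5+150]
b=onz("top",T(398,369),.078)[0][:2]+SH; print("beaker",b,loc(b)*1e3)
po=onz("top",T(215,303),.088)[0][:2]+SH; print("post",loc(po)*1e3)
for nm,x,y in(("stop/outer corner",517,367),("stop inner corner outer",375,570),("bar mid outer edge",446,468),("bar inner edge mid",425,458)):
    print(nm,loc(onz("top",T(x,y),.02)[0][:2]+SH)*1e3)
n=onz("top",T(440,440),.018)[0][:2]+SH;print("nose rim?",loc(n)*1e3)
crop(t,370,185,410,235,14,"pics/t7b.png")
```

```text
beaker [ 0.56993072 -0.10827632] [112.73931053 -76.93445562]
post [ 92.27693495 -12.25280896]
stop/outer corner [ 155.47006635 -118.76277503]
stop inner corner outer [  63.10948522 -118.07874701]
bar mid outer edge [ 109.20454273 -118.31745029]
bar inner edge mid [ 107.79032468 -110.08393343]
nose rim? [ 117.05228639 -111.14212478]
```

View pics/t7b.png

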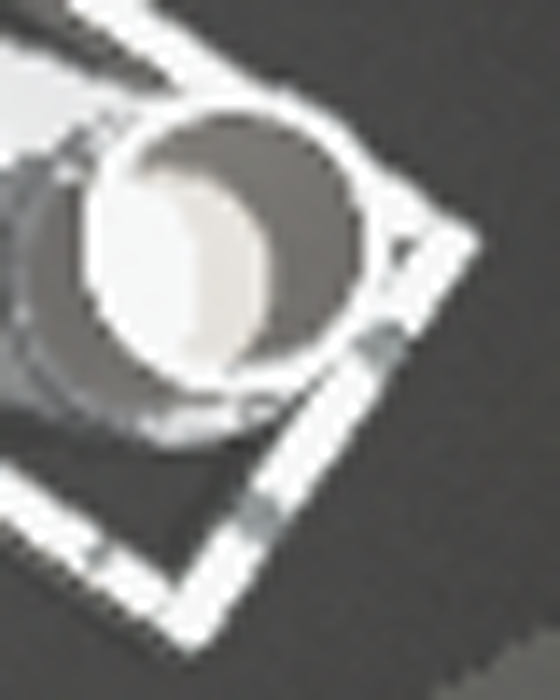

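```bash
cat > s6.py <<'E'
from geo import *
Y=np.degrees(p[2])-90
robot.set_gripper(.05)
c=w(.109,-.020)
robot.move_pose([*c,.20],[180,0,Y])
g=robot.line_to([*c,.1255],vel=.12,guard=8); print(g)
robot.set_gripper(.010)
s=robot.observe();print(s["gripper_width"],loc(s["tool_pos"]),s["tool_pos"][2],s["ft_force"])
hit=robot.line_to([*w(.1095,-.035),.1253],vel=.02,guard=20)
s=robot.observe();l=loc(s["tool_pos"]);print(hit,s["time"],l,s["tool_pos"][2],s["ft_force"])
robot.set_gripper(.05)
s=robot.observe();print(s["ft_force"],loc(s["tool_pos"]))
l=loc(s["tool_pos"])
robot.line_to([*w(*l),.22],vel=.15)
robot.move_pose([.4973-.0013,.3878+.0014-.0,.20],[180,0,-136.5])
robot.set_gripper(.085)
cv2.imwrite("pics/top8.png",robot.grab_frame("top"))
print(robot.observe()["time"])
t=cv2.imread("pics/top8.png")
crop(t,340,170,410,240,9,"pics/t8.png")
E
python3 s6.py
```

```text
False
0.014661780709055484 [ 0.10934479 -0.01968343] 0.126317857288265 [-0.69625846  2.25731988  3.67828974]
True 28.9417 [ 0.10954703 -0.02476757] 0.1270680680403438 [2.23637617 3.42247305 0.9716322 ]
[-0.09865555 -0.32116753  0.53662686] [ 0.10912033 -0.02512893]
32.3417
```

View pics/t8.png

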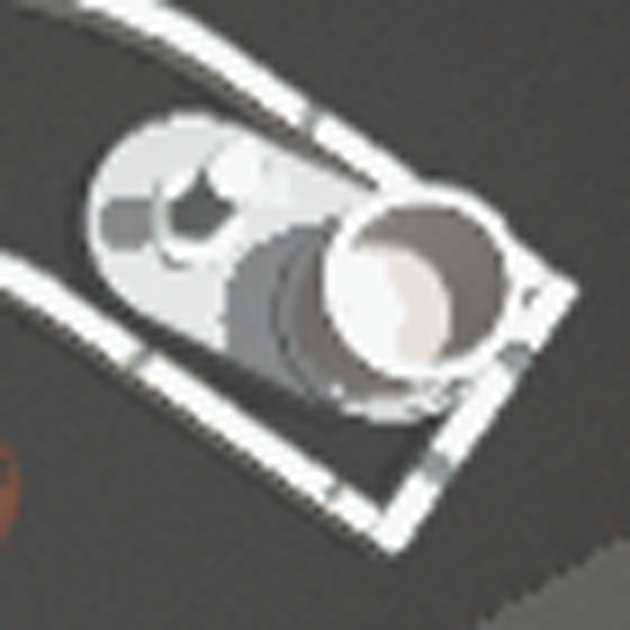

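Run:
```python
from geo import *
T=lambda x,y:[(x+.5)/9-.5+340,(y+.5)/9-.5+170]
for n,x,y,z in(("beaker rim",420,282,.078),("post top",240,170,.088),("carrier tail",90,200,.018),("bar inner far",385,527,.02),("corner",578,290,.02),("corner2",397,555,.02)):
    q=onz("top",T(x,y),z)[0][:2]+SH; print(n,q,loc(q)*1e3)
# expected pixels for home
for n,a,z in(("rim",(.11,-.079),.078),("post",(.11,-.019),.088),("tailcirc",(.11,-.019),.018)):
    u=proj("top",[*(w(*a)-SH),z])[0]; print(n,(u-[340,170]+.5)*9-.5)
```

```text
beaker rim [ 0.57334744 -0.10790775] [115.29149112 -74.63310457]
post top [ 0.60201075 -0.05842789] [109.51142187 -17.74345432]
carrier tail [ 0.60721373 -0.03022103] [97.19319293  8.15942397]
bar inner far [ 0.51295764 -0.1107363 ] [  68.02182906 -112.32273216]
corner [ 0.58060876 -0.16813219] [ 156.47560415 -119.1704924 ]
corner2 [ 0.50503738 -0.11382734] [  63.41669898 -119.46960531]
rim [422.59559321 307.20622617]
post [244.93277193 171.24909408]
tailcirc [193.64389016 218.92873002]
```

Run:
```python
from geo import *
from scipy.optimize import least_squares
t=cv2.imread("pics/top8.png").astype(float).mean(2)
def edges(c0,z,r0,angs,thr,pol):
    # radial subpixel scan in world plane around c0 (cam world), outward; bright->dark crossing at rmax
    out=[]
    rs=np.arange(r0-.008,r0+.008,.0002)
    for a in angs:
        P=np.c_[c0[0]+rs*np.cos(a),c0[1]+rs*np.sin(a),0*rs+z]; u=proj("top",P).astype(np.float32)
        v=cv2.remap(t.astype(np.float32),u[:,0].reshape(-1,1),u[:,1].reshape(-1,1),cv2.INTER_LINEAR).ravel()
        k=np.nonzero((v[:-1]>=thr)&(v[1:]<thr))[0]
        if len(k): out.append(P[k[-1 if pol else 0],:2])
    return np.array(out)
def fit(P,r):
    s=least_squares(lambda q:np.hypot(*(P-q).T)-r,P.mean(0),loss="soft_l1",f_scale=5e-4); return s.x,np.sqrt(np.mean(s.fun**2))*1e3
# tail circle
h=p[2]; c0=w(.11,-.019)-SH
P=edges(c0,.018,.031,h+np.radians(np.arange(20,181,6)),120,True); 
for _ in range(2):
    c,e=fit(P,.031); P=edges(c,.018,.031,h+np.radians(np.arange(30,171,6)),120,True)
print("tail",loc(c+SH)*1e3,e,len(P))
# rim inner edge: radius 22.5, dark->... use inner wall: scan outward dark->bright = negative image
t=255-t
c=onz("top",[340+46.5,170+31.2],.078)[0][:2]
for _ in range(4):
    P=edges(c,.078,.0225,np.radians(np.arange(0,360,8)),255-170,False); c,e=fit(P,.0225)
print("rim inner",c+SH,loc(c+SH)*1e3,e,len(P))
u=proj("top",[*c,.078])[0];print(u,(u-[340,170]+.5)*9-.5)
```

```text
tail [109.82743573 -18.8291005 ] 0.4573626261319588 24
rim inner [ 0.57257155 -0.10847013] [114.99250757 -75.5435384 ] 1.0864512509815067 28
[386.46739875 201.20572809] [422.20658875 284.85155285]
```

Run:
```python
from h import *
robot.line_to([.496,.3892,.30],vel=.3)
robot.goto_joints([64.647,5.964,5.575,89.605,0,0])
for n in("side","top"):cv2.imwrite(f"pics/{n}9.png",robot.grab_frame(n))
print(robot.observe()["time"])
s=cv2.imread("pics/side9.png");crop(s,270,145,340,215,9,"pics/s9.png")
```

```text
34.45
```

View pics/s9.png

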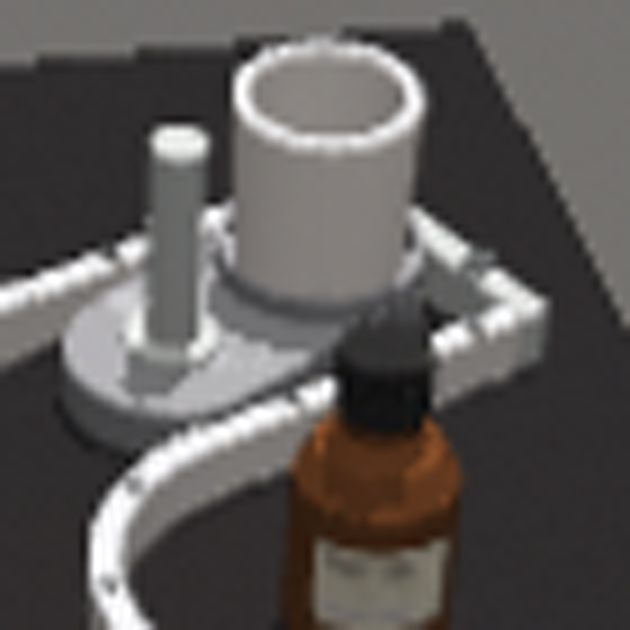

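```bash
cat > rim.py <<'E'
from geo import *
from scipy.optimize import least_squares
def scan(img,n,c,z,r,thr,dr=.006,last=False,bright_out=True,step=6):
    g=img.astype(np.float32).mean(2); out=[]; rs=np.arange(r-dr,r+dr,.0002)
    for a in np.radians(np.arange(0,360,step)):
        P=np.c_[c[0]+rs*np.cos(a),c[1]+rs*np.sin(a),0*rs+z];u=proj(n,P).astype(np.float32)
        v=cv2.remap(g,u[:,:1],u[:,1:],cv2.INTER_LINEAR).ravel()
        v=v if bright_out else 255-v; th=thr if bright_out else 255-thr
        k=np.nonzero((v[:-1]<th)&(v[1:]>=th))[0]
        if len(k): out.append(P[k[-1 if last else 0],:2])
    return np.array(out)
def fitc(img,n,uv,z,r,thr,**k):
    c=onz(n,uv,z)[0][:2]
    for _ in range(5):
        P=scan(img,n,c,z,r,thr,**k)
        s=least_squares(lambda q:np.hypot(*(P-q).T)-r,c,loss="soft_l1",f_scale=5e-4);c=s.x
    return c,len(P),np.sqrt(np.mean(s.fun**2))*1e3
E
python3 - <<'E'
from rim import *
D=np.array([-1.3e-3,2.8e-3])
t0=cv2.imread("pics/top0.png");s0=cv2.imread("pics/side0.png");t9=cv2.imread("pics/top9.png");s9=cv2.imread("pics/side9.png");t7=cv2.imread("pics/top7.png")
for nm,im,n,uv,thr in(("top0",t0,"top",(297.8,192),205),("top7",t7,"top",(386.4,202.2),205),("top9",t9,"top",(386.5,201.2),205),("side0",s0,"side",(269.6,202.7),180),("side9",s9,"side",(306.2,155.1),180)):
  for th in(thr,thr-20):
    c,k,e=fitc(im,n,uv,.078,.0225,th); c=c+(SH if n=="top" else -D); print(nm,th,c,loc(c)*1e3,k,round(e,2))
# outer outline of the cover top (z .064 r 27)
for nm,im,n,uv,thr in(("top9",t9,"top",(180.9,233.4),200),("side9",s9,"side",(268.4,310.7),225)):
    m=(im.min(2)>thr).astype(np.uint8);x,y=int(uv[0]),int(uv[1]);_,l,st,cc=cv2.connectedComponentsWithStats(m); i=l[y,x]
    q=onz(n,cc[i],.064)[0][:2]; print("cover",nm,cc[i],st[i],q+(SH if n=="top" else -D))
print([ (n,(onz("side",uv,.088)[0][:2]-D),loc(onz("side",uv,.088)[0][:2]-D)*1e3) for n,uv in(("post",(270+180/9-.45,145+143/9-.45)),)])
crop(t9,340,170,410,240,9,"pics/t9.png")
E
```

```text
top0 205 [0.59476519 0.10508698] [  7.79558775 110.48875691] 39 0.33
top0 185 [0.59408376 0.10509313] [  7.23989266 110.09431619] 37 0.68
top7 205 [ 0.57173965 -0.10847422] [114.32090487 -76.03447314] 40 0.35
top7 185 [ 0.57158446 -0.10794412] [113.88444349 -75.69596339] 40 1.07
top9 205 [ 0.57315489 -0.10944112] [116.03427961 -75.98830535] 40 0.35
top9 185 [ 0.57268959 -0.10895627] [115.37309812 -75.86821402] 39 0.96
side0 180 [0.59519603 0.10404415] [  8.75591728 109.89640636] 60 1.08
side0 160 [0.59575865 0.10245172] [ 10.14516164 108.93600539] 60 2.39
side9 180 [ 0.57387704 -0.11231701] [118.30509558 -77.89504796] 59 0.76Traceback (most recent call last):
  File "<stdin>", line 6, in <module>
  File "rim.py", line 15, in fitc
    P=scan(img,n,c,z,r,thr,**k)
  File "rim.py", line 6, in scan
    P=np.c_[c[0]+rs*np.cos(a),c[1]+rs*np.sin(a),0*rs+z];u=proj(n,P).astype(np.float32)
                                                          ~~~~^^^^^
  File "h.py", line 14, in proj
    K,R,t=cam(n); p=(K@(R@np.atleast_2d(P).T+t[:,None])).T; return p[:,:2]/p[:,2:]
          ~~~^^^
  File "h.py", line 4, in cam
    c=robot.get_calibration(n); f=210/np.tan(np.radians(c["vertical_fov"]/2))
ValueError: time passes only in moves, steps and waits
```

```bash
python3 - <<'E'
import re
a=open("h.py").read().replace("def cam(n):","import functools\n@functools.lru_cache(None)\ndef cam(n):");open("h.py","w").write(a)
E
cat > s7.py <<'E'
from geo import *
Y=np.degrees(p[2])-90
c=w(.110,-.079)
robot.move_pose([*c,.19],[180,0,Y])
g=robot.line_to([*c,.117],vel=.15,guard=8); print(g)
if g: raise SystemExit
robot.set_gripper(.049)
s=robot.observe();print(s["gripper_width"],loc(s["tool_pos"]),s["ft_force"])
robot.set_gripper(.075)
s=robot.observe();print("rel",s["tool_pos"],s["ft_force"])
robot.line_to([*c,.165],vel=.2)
d=w(.110,.014)
robot.line_to([*d,.165],vel=.25)
robot.set_gripper(0)
robot.line_to([*d,.126],vel=.15)
hit=robot.line_to([*w(.110,-.02),.126],vel=.02,guard=10)
s=robot.observe();print(hit,s["time"],"contact",loc(s["tool_pos"])*1e3,s["tool_pos"],s["ft_force"],s["gripper_width"])
cv2.imwrite("pics/top10.png",robot.grab_frame("top"));cv2.imwrite("pics/side10.png",robot.grab_frame("side"))
E
python3 s7.py; python3 -c "
from h import *
crop(cv2.imread('pics/side10.png'),250,110,350,210,7,'pics/s10.png')"
```

```text
False
0.05344554247713417 [ 0.11068576 -0.07894374] [-0.47185765 -1.13480249  5.38750104]
rel [ 0.56630054 -0.10820968  0.1167086 ] [ 0.17807684 -0.23404504 -0.94960345]
True 41.6917 contact [110.17278371  -1.56693213] [ 0.61202858 -0.04570939  0.1263165 ] [ 3.29632426  2.54279607 -0.07107336] 0.00020271294353825197
```

View pics/s10.png

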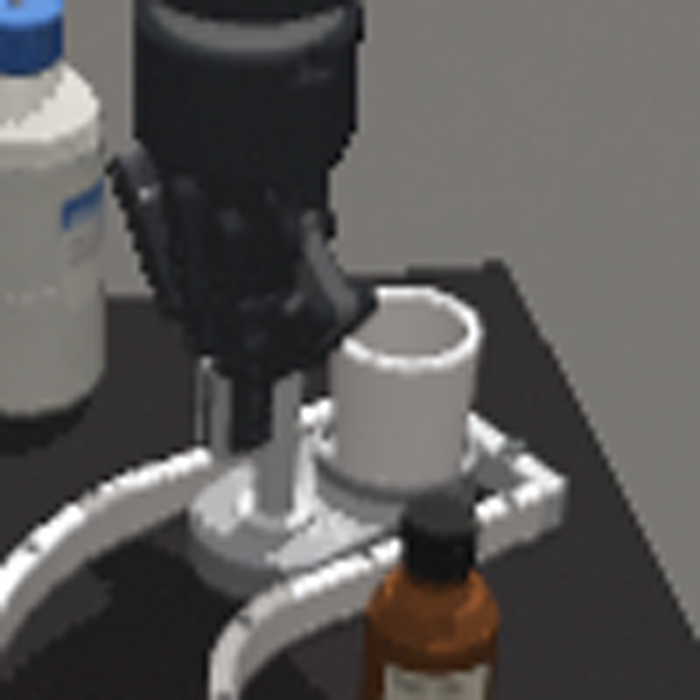

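```bash
cat > s8.py <<'E'
from geo import *
robot.line_to([*w(.110,.008),.126],vel=.1)
robot.line_to([*w(.110,.008),.20],vel=.2)
c=[.4955,.3875]
robot.move_pose([*c,.19],[180,0,133.5])
robot.set_gripper(.085)
cv2.imwrite("pics/top11.png",robot.grab_frame("top"))
g=robot.line_to([*c,.091],vel=.15,guard=8); print(g)
if g: raise SystemExit
robot.set_gripper(.049)
s=robot.observe();print(s["gripper_width"],s["tool_pos"])
robot.set_gripper(.075)
robot.line_to([*c,.091],vel=.05,rotation=[180,0,-180])
robot.line_to([*c,.091],vel=.05,rotation=[180,0,-136.5])
s=robot.observe();print(s["tool_pos"],s["ft_force"])
robot.set_gripper(.049)
s=robot.observe();print(s["gripper_width"],s["tool_pos"],s["time"],s["ft_force"])
robot.line_to([*c,.2],vel=.15)
s=robot.observe();print(s["gripper_width"],s["tool_pos"],s["time"])
cv2.imwrite("pics/side11.png",robot.grab_frame("side"))
E
python3 s8.py
python3 - <<'E'
from rim import *
t=cv2.imread("pics/top11.png")
for th in(205,195,185):
    c,k,e=fitc(t,"top",(386.2,202.2),.078,.0225,th); print(c,loc(c+SH)*1e3,k,e)
cv2.imwrite("pics/s11.png",cv2.resize(cv2.imread("pics/side11.png"),None,fx=1.4,fy=1.4)); crop(t,340,170,410,240,9,"pics/t11.png")
h=p[2]; q=w(.11,-.019)-SH; g=t
P=scan(t,"top",q,.018,.031,120,bright_out=False,last=True,step=5)
a=np.array([np.degrees(np.arctan2(*(loc(x+SH)-loc(q+SH))[::-1])) for x in P]); P=P[(a>25)&(a<170)]
s=least_squares(lambda z:np.hypot(*(P-z).T)-.031,q,loss="soft_l1",f_scale=5e-4);print("tail",loc(s.x+SH)*1e3,np.std(s.fun))
E
```

```text
False
0.0519001525113667 [0.49623654 0.38791667 0.09245905]
[0.49547712 0.38750287 0.09098157] [-0.08895247 -0.42536641 -0.35187837]
0.051931629885561686 [0.49574533 0.3876247  0.09138266] 49.2917 [-0.4644992   0.21533596  2.86049882]
0.051829479727383304 [0.49504769 0.38724076 0.19868163] 50.1667
[ 0.56967334 -0.10825576] [110.64485896 -76.69639248] 39 0.38796176967234147
[ 0.56948096 -0.10795905] [110.3150767  -76.56876912] 38 0.5196835475762019
[ 0.56926927 -0.10772439] [110.00601568 -76.50273392] 39 0.9726508757714356
tail [108.32869908 -17.98370895] 0.00022499778619785958
```

View pics/s11.png

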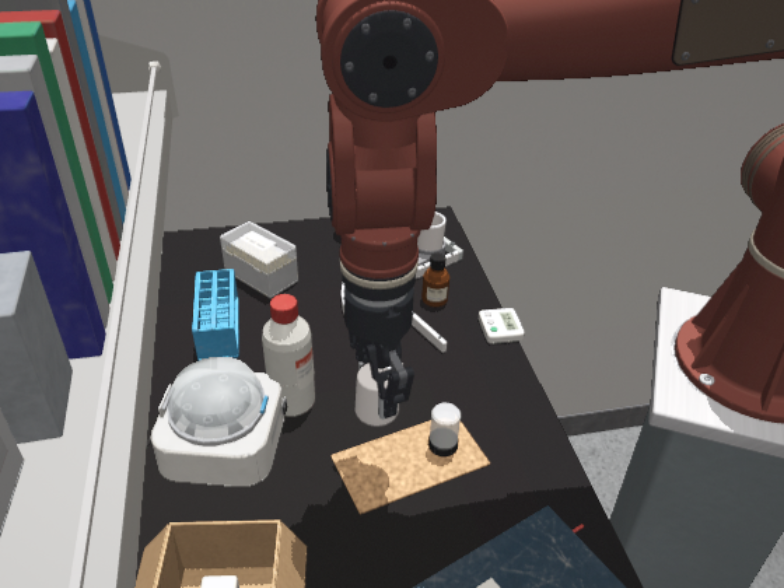

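View pics/t11.png

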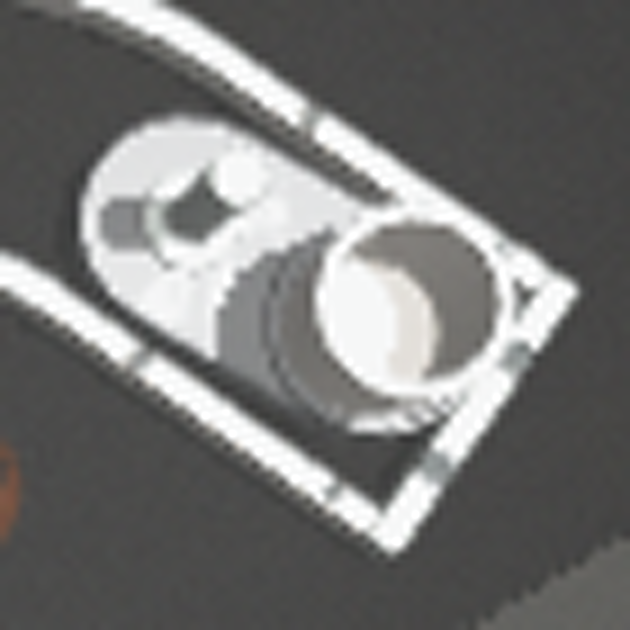

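```bash
cat > s9.py <<'E'
from geo import *
Y=np.degrees(p[2])-90
T=w(.11065,-.0792)
robot.move_pose([*T,.22],[180,0,Y])
robot.line_to([*T,.175],vel=.12)
s=robot.observe(); e=T-np.array(s["tool_pos"][:2]); print(e)
robot.line_to([*(T+e),.172],vel=.02)
s=robot.observe();print(s["time"],loc(s["tool_pos"])*1e3,s["tool_pos"][2],s["ft_force"])
cv2.imwrite("pics/side12.png",robot.grab_frame("side"))
E
python3 s9.py;python3 -c "
from h import *
crop(cv2.imread('pics/side12.png'),260,110,350,200,8,'pics/s12b.png')"
```

```text
[ 2.11033469e-06 -3.21015539e-04]
52.8667 [111.06706873 -79.42283711] 0.1724758749522705 [ 0.2957528   0.55724522 -0.93630746]
```

View pics/s12b.png

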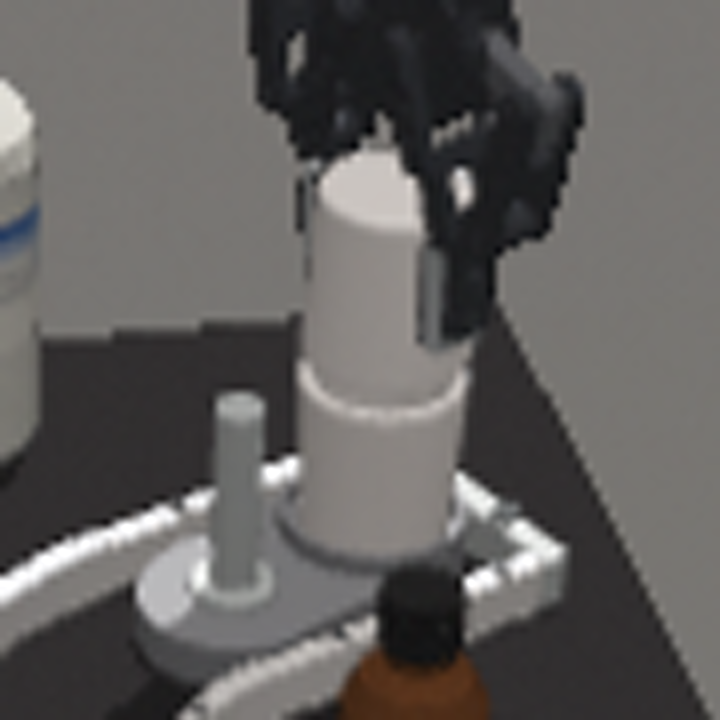

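Run:
```python
from geo import *
g=cv2.imread("pics/side12.png").astype(np.float32).mean(2)
print(np.round(g[150:166,293:323]).astype(int))
for c in ([.5674,-.1095],):
  for z in(.078,.085,.078-.06,.145):
    a=np.linspace(0,2*np.pi,721);P=np.c_[c[0]+.027*np.cos(a),c[1]+.027*np.sin(a),0*a+z];u=proj("side",P);print(z,u[:,0].min(),u[:,0].max(),u[:,1].min(),u[:,1].max())
```

```text
[[ 75  74  75  48  72 120 126 129 132 135 136 137 137 138 139 140 141 141
  141  82  95 101  40  32  31  35  37  33  46  49]
 [ 48  48  49  49  79 121 127 130 131 135 135 136 138 138 139 140 141 141
  141  84  95 102  40  30  29  30  59  52  48  48]
 [ 47  47  48  48  79 121 127 130 132 134 135 136 137 139 140 140 141 141
  141  73  99 101  64  58  59  97  76  52  47  49]
 [ 48  48  48  48  77 121 127 130 132 135 135 137 138 139 140 140 141 142
  141 128 108 102  95 109 122 131  65  49  48  48]
 [ 49  47  47  48  84 119 127 131 132 134 136 136 138 139 139 139 140 141
  142 141 133 124 129 132 134 120  57  47  48  49]
 [ 48  48  47  48 134 152 128 131 133 134 135 137 137 138 139 140 140 141
  141 140 140 137 137 136 133  85  51  48  48  48]
 [ 49  48  48  49 146 187 131 127 131 134 137 137 137 139 140 141 141 141
  140 140 140 139 136 133 156 116  56  48  48  47]
 [ 47  47  48  48 143 194 158 129 129 131 134 135 137 139 139 140 141 141
  140 139 138 136 134 139 189 131  58  48  47  47]
 [ 48  48  48  47 112 178 188 137 134 132 131 133 135 136 136 137 137 137
  135 136 136 129 126 167 
[... 542 characters left out ...]
  93 116 120 124 126 128 131 132 135 136 144 146 143 139
  138 135 135 133 131 129 110  56  47  48  48  49]
 [ 54  48  48  47  93 117 121 124 126 128 129 131 132 133 133 134 135 134
  135 134 134 132 131 129 104  53  48  48  49  48]
 [ 55  48  49  48  93 116 122 124 126 128 129 131 131 132 132 133 133 133
  134 134 134 132 130 127  92  52  48  48  47  47]]
0.078 297.26403206100633 318.62298932755846 149.67498809749276 161.14441842976376
0.085 297.38184112855726 318.81236485005303 147.33339115131884 158.76384462069183
0.018000000000000002 296.28554142982057 317.05026993357495 169.13326934796103 180.90651190363246
0.145 298.42488850169156 320.48909353015074 126.61236241366392 137.6752769379362
```

```bash
cat > s10.py <<'E'
from geo import *
s=robot.observe(); P=np.array(s["tool_pos"]); T=P[:2]+[.0004,0.0002]
g=robot.line_to([*T,.162],vel=.015,guard=4)
s=robot.observe();print(g,s["time"],loc(s["tool_pos"])*1e3,s["tool_pos"][2],s["ft_force"])
cv2.imwrite("pics/side13.png",robot.grab_frame("side"))
z=s["tool_pos"][2]
if not g or z>.1685: raise SystemExit("check")
robot.set_gripper(.075)
s=robot.observe();print(s["gripper_width"],s["ft_force"],s["time"])
P=s["tool_pos"]
robot.line_to([P[0],P[1],.26],vel=.12)
print(robot.observe()["time"])
cv2.imwrite("pics/side14.png",robot.grab_frame("side"))
E
python3 s10.py;python3 -c "
from h import *
crop(cv2.imread('pics/side14.png'),240,100,360,200,6,'pics/s14.png')"
```

```text
True 53.425 [111.17714672 -79.233067  ] 0.16493996051983106 [-0.26180525 -0.48162625  5.07454123]
0.07510588561182457 [-1.13100742 -0.24816797  0.37655395] 53.8333
54.7833
```

View pics/s14.png

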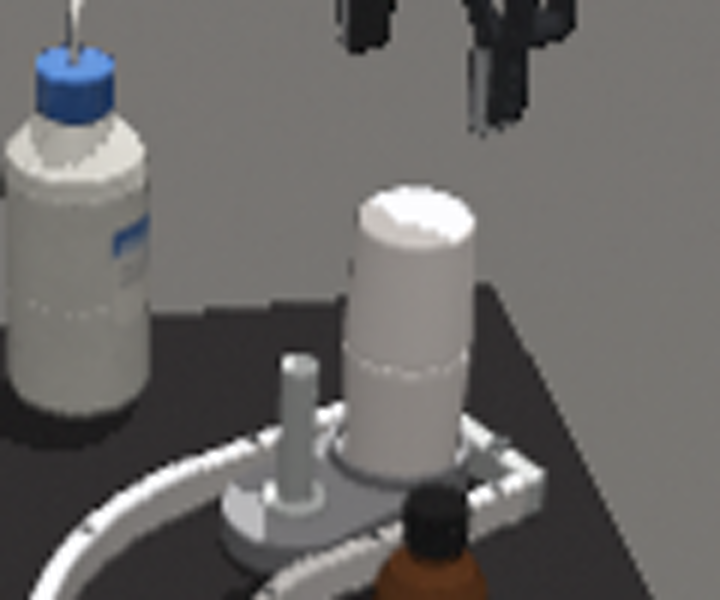

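```bash
python3 - <<'E'
from h import *
robot.move_pose([.44,.12,.30],[180,0,-150]) if 0 else robot.goto_joints([64.647,5.964,5.575,89.605,0,0])
for n in("side","top"):cv2.imwrite(f"pics/{n}15.png",robot.grab_frame(n))
print(robot.observe()["time"])
crop(cv2.imread("pics/top15.png"),240,150,440,300,4,"pics/t15.png")
E
python3 - <<'E'
from rim import *
t=cv2.imread("pics/top15.png");q=w(.11,-.019)-SH
P=scan(t,"top",q,.018,.031,120,bright_out=False,last=True,step=5)
a=np.array([np.degrees(np.arctan2(*(loc(x)-loc(q))[::-1])) for x in P]); P=P[(a>25)&(a<170)]
s=least_squares(lambda z:np.hypot(*(P-z).T)-.031,q,loss="soft_l1",f_scale=5e-4);print("tail",loc(s.x+SH)*1e3)
E
```

```text
57.8167
tail [108.33855457 -18.02973373]
```

View pics/t15.png

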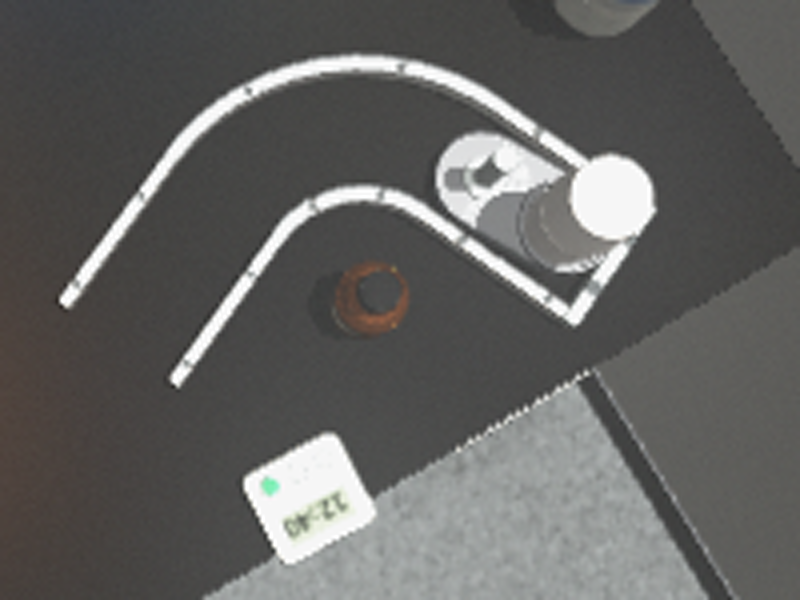

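View pics/side15.png

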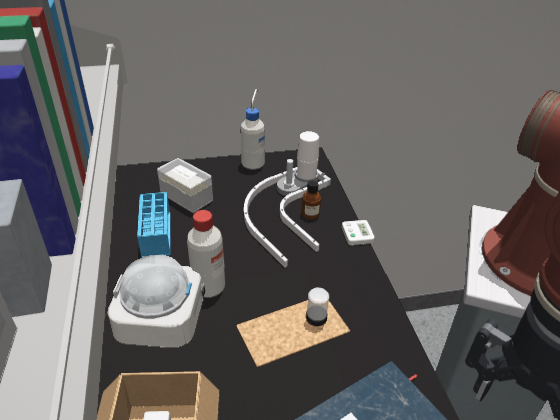

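```bash
python3 -c "
from plant import robot
robot.job_done()"
```

```text
the job is handed in; nothing more can be done
```

The job is done in the order asked and handed in just after 57.8 s on the robot's clock; no verdict is reported.

**What I did**
- **Canister:** I stood it upright on the free half of the mat.
- **Carrier:** I slid it round the corner by its post, without lifting it. After the first push it sat at a slight angle, so I straightened it, by its post and then by its beaker, and pushed it against the stop again. Those three pushes stopped on contact at 14, 20 and 10 N.
- **Second beaker:** I set it mouth-down on the one in the carrier and let go, then moved the arm clear.

**Last checks**
- The final pictures show the stack upright in the seat and the canister standing on the mat. The amber bottle, timer and other bottles look unmoved.
- The top camera puts the carrier's tail circle at track (108.3, -18.0) mm, against (110, -19) when home.
- The side picture just before lowering showed the two rims lined up to about 1 mm.

**Where measurements disagreed**
- The two cameras differed from each other by about 4 mm, and the top camera from the arm by about 1.5 to 2 mm.
- The along-track position of the beaker in the carrier ranged from -78.1 mm (camera) to -80.6 mm (touching the post). I aimed at -79.2, between them.
- By the camera alone, the carrier could be up to about 1 mm short of the stop. The contact forces say it is home.

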